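# Clamp a front plate with the ratchet knob

### The arm

A 6-joint arm with a two-finger parallel gripper is mounted at the origin on the work surface. World frame = base frame: x ahead of the robot, y to its left, z up, the work surface at z = 0. Lengths are in m, angles in rad, forces in N, time in s.
With the tool pointing down it reaches from about 0.25 to 0.775 m from the base axis. Payload 4 kg.
Tool frame: the origin (TCP) lies between the finger pads, 19 mm behind the fingertips; this is the grasp point; z points along the fingers, y is the line along which they close (so a half turn about z gives the same grasp; the last joint's range is limited). The gripper opens to 94 mm and grips with 3 to 60 N. Pads are 16 mm wide; open, the fingers measure 119 mm over their backs; the gripper's body (75 mm by 177 mm) begins 78 mm behind the grasp point.
Start: joints at [1.113, 0.087, 1.371, -0, 1.684, -0.103], TCP at [0.191, 0.516, 0.224] pointing down, gripper open.
Joint ranges: [-3.1, 3.1], [-0.76, 2.03], [0.27, 2.55], [-1.08, 4.22], [0.17, 2.65], [-2.57, 2.57]. Speed limits (rad/s): [2.79, 2.79, 3.14, 3.14, 3.14, 3.14].

### API

Orientations are given as a rotation vector (axis times angle).
In Python, from bench import arm gives the robot as it stands. The module is installed in compiled form; this text tells all that it offers.
- The arm moves only by the shell command python3 -m creep 'ROWS' [FORCE]. ROWS is text: rows parted by semicolons, each of 5 numbers parted by spaces: the opening, from 0 (shut) to 1 (fully open), then the shift along the tool's x, y, z in mm, then the turn about the tool's z in degrees. In form: gripper tx ty tz yaw; .... A call has 1 to 20 rows; each row shifts and turns the commanded pose from where the row before left it, along the tool's axes as they then stand; what a row does not reach is not made up. A row lasts 1/10 s, in which the tool goes at most 50 mm and 8.59 degrees, less where a joint would pass 70% of its speed; a pose out of reach is approached as far as the arm can. A call with a gripper value outside its range is refused whole. The fingers move at their own pace and stop on an object; FORCE is the grip in N (left out, the last holds). Time passes only in rows, so rows that do not move let the fingers close. It gives the time, the measured TCP pose, the force, the opening and the grip force at its end, in the units of the state.
- arm.get_obs(): the state, without advancing time (a new reading comes with each control period).
- arm.get_image(name): name is "side" or "top" or "wrist"; returns a dict with "frame" (400x640x3 uint8, blue, green, red), "fx", "fy", "cx", "cy" (pixels), "R" (3x3) and "t" (3): a world point X has camera coordinates R X + t. Camera axes: x right, y down, z forward; pixel columns grow to the right and rows downward; lengths in m; the calibration is good to about 2 mm. The wrist camera is an equidistant fisheye: a pixel r from the principal point sees the ray r / f radians off the axis. A picture is of the moment at which its call begins. There is no depth.
- arm.job_done(): hands the job in; it is judged then, once.
The state is a dict: "time_s": time; "q": joint angles; "joint_velocities": joint speeds; "effort": joint torques, N m; "eef_pos": TCP position; "orientation": TCP orientation; "force": force on the tool from outside, world axes, zero at the start; "ft_torque": the same for the moment, N m; "width": finger opening in m; "gripper_force": force on a finger pad.
Only numpy, scipy, OpenCV 4.12 (cv2) and the standard library are available. Lean on these libraries where they do the work, as an engineer would, in place of code of your own. Each camera call takes 0.05 s, during which the arm holds its last target. There are 200 camera calls.

### The job

Load the small black front plate into the holding clamp for polishing: slide it flat along the bed, under the arm and between the rails, until its end bears lightly against the stop, without ramming it, and leave it there. Then turn the ratchet knob clockwise until it slips and clicks at its set torque: at least one click, but stop before the fourth. Leave the plate clamped, let go, and do not disturb the tub, bottle or tape roll.

Things in the scene. Friction and masses are not known exactly. Their poses are not given: they have to be found in the camera images.
- clamp: grey metal holding clamp, fixed. Origin on the vertical axis of its knob, at table height; x points from the open mouth (-x, roughly facing the robot) to the column. Bed: top 20 mm above the table, 70 mm wide, x = -160 to +65 mm. A 26 mm wide arm overhangs the bed from x = -22 mm (underside 55, top 75 mm above the table) to the column at x = 35 to 65 mm
- stop: steel stop block across the end of the channel, fixed, 68 mm wide, 14 mm high over the bed. Its origin is the foot of its face, at x = +18 mm in the clamp's frame
- seat (a point): middle of the foot of the stop's face, on the bed, axes like the clamp's. A plate that is home has its centre 75 mm to -x of here. Two rails 6 mm high on the bed reach from the stop 62 mm to -x and leave a channel 44 mm wide; their flared ends start 80 mm to -x of here, 56 mm apart
- plate: black metal front plate, loose, 150 x 40 x 12 mm (x, y, z), 190 g, with a 44 x 16 mm window in the middle; lies flat on the foam sheet; origin at the centre of its underside, long side along x. Its ends are alike, either may go in. Held across its width some 35 mm from its centre, on the outer half, it can be pushed home with the gripper clear of the knob
- foam: white foam sheet fixed to the bench, 240 x 160 x 4 mm, origin at the centre of its underside; the plate starts on it
- pad: dark steel pressing pad under the arm on the knob's axis, 20 mm across; origin at the centre of its underside. It goes straight down 4 mm for each radian that the screw is turned clockwise. It starts 4 to 8 mm above the top of a plate lying on the bed
- screw (a joint): angle of the screw and its steel collar (rad), growing clockwise from above; the collar (40 mm across, from 76 to 82 mm above the table, black tick) turns with the knob until the knob slips. The screw stays where it is left. About 0.2 N m turns it while the pad is free
- slip (a joint): how far the knob has slipped clockwise on the screw (rad): 0 at the start. One click is 0.52 rad; the first tooth is passed at 0.26, the fourth at 1.83. The ratchet gives way at about 0.38 N m, once the pad presses the plate; the torque falls and rises again with each click. Turning back slips it back
- knob_grip (a point): point on the axis of the dark steel knurled knob, 107 mm above the table, the height for the TCP to grip from above. The knob is a 36 mm wide upright cylinder from 84 to 120 mm above the table, and does not move up or down; it can be gripped at any yaw
- tub: small white open tub, loose, 72 mm across, 40 mm high, origin at the centre of its underside; leave alone
- dispenser: blue bottle with steel cap, loose, 60 mm across, 130 mm high, origin at the centre of its underside; leave alone
- tape: roll of paper tape lying flat, loose, 84 mm across, 25 mm high, origin at the centre of its underside; leave alone

How it is judged:
By the outcome, as a careful person would: the job done as asked, in the order asked, and still so for the second after the job is handed in, with the robot touching nothing.
It also fails if it takes over 72 s, if anything falls off the work surface, if the arm or the gripper's body presses on something with over 40 N, if the wrist force passes 120 N, or if a joint passes its speed limit or range.

## Working session

There is one attempt and no reset: what is moved stays moved. The work goes in short steps, Python scripts to look and compute and a shell command to move; the robot and the scene stay as the last step left them, time stands still between calls to the robot, and variables do not carry over. Pictures are saved under pics/ and viewed, at most 10 in all, crops included, and the job is handed in when it is done.

```bash
mkdir -p pics
cat > h.py <<'E'
import numpy as np, cv2, pickle
from bench import arm
def snap(n,f):
    d=arm.get_image(n); cv2.imwrite(f'pics/{f}.png',d['frame']); pickle.dump(d,open(f'pics/{f}.pkl','wb')); return d
def load(f): return pickle.load(open(f'pics/{f}.pkl','rb'))
def ray(d,u,v,fish=False):
    a=(u-d['cx'])/d['fx']; b=(v-d['cy'])/d['fy']; R=np.array(d['R']);t=np.array(d['t'])
    if fish:
        r=np.hypot(a,b); c=np.array([a/r*np.sin(r),b/r*np.sin(r),np.cos(r)]) if r>0 else np.array([0,0,1.])
    else: c=np.array([a,b,1.])
    c=R.T@c; return -R.T@t, c/np.linalg.norm(c)
def atz(d,u,v,z,fish=False):
    o,c=ray(d,u,v,fish); return o+c*(z-o[2])/c[2]
def tri(rs):
    A=sum(np.eye(3)-np.outer(c,c) for o,c in rs); b=sum((np.eye(3)-np.outer(c,c))@o for o,c in rs)
    return np.linalg.solve(A,b)
E
python3 - <<'E'
from h import *
for n in ('top','side','wrist'):
    d=snap(n,n+'0'); print(n,d['fx'],d['cx'],d['cy'],-np.array(d['R']).T@np.array(d['t']))
print(arm.get_obs())
E
```

```text
top 419.68859822362754 318.96257053573225 193.7395634590129 [0.47726413 0.02438278 0.88227909]
side 512.1696534361452 315.5959199540087 192.6963792613051 [0.30654071 0.61805422 0.76753239]
wrist 309.70691628693146 324.3996010934854 203.30849901729334 [0.1268262  0.54009617 0.3829115 ]
{'time_s': 0.15, 'q': array([ 1.11290007e+00,  8.78294083e-02,  1.37185259e+00, -5.22635932e-05,
        1.68363380e+00, -1.03135607e-01]), 'joint_velocities': array([-0.00198798, -0.0045106 , -0.00381215,  0.00076093, -0.00143271,
       -0.00102056]), 'effort': array([ 1.94532688e-03, -3.40642583e+01, -3.02792895e+01,  7.18293549e-02,
        3.05281626e-02, -1.25635329e-04]), 'eef_pos': array([0.19092011, 0.51539175, 0.22337655]), 'orientation': array([-5.54272547e-01, -3.09187577e+00,  2.62314244e-03]), 'force': array([-0.64324593,  0.61702623, -0.95007742]), 'ft_torque': array([-0.01785259, -0.04195777, -0.00856789]), 'gripper_force': 0.0, 'width': 0.0939748032655863}
```

View pics/top0.png

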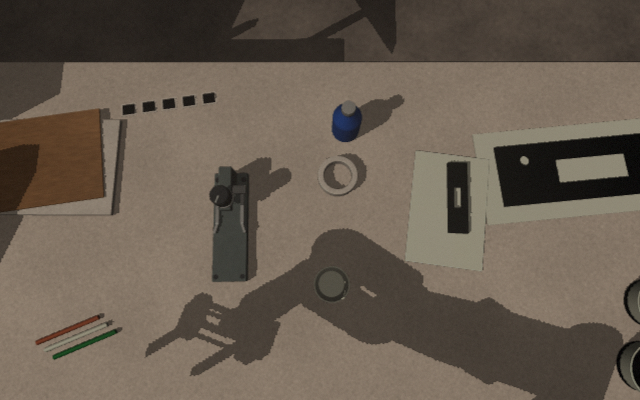

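View pics/side0.png

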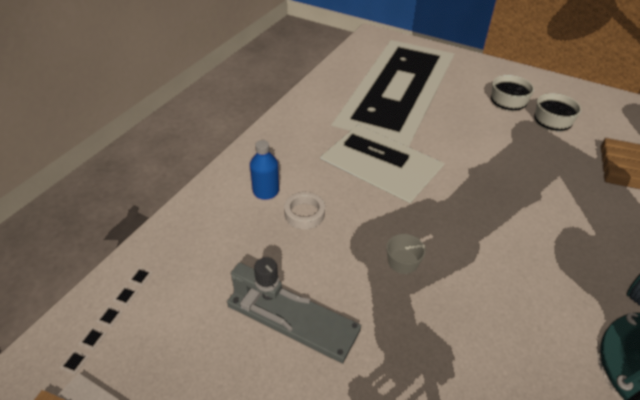

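The top view shows the clamp at about (230,225) with its knob at (221,196), the plate at (458,198) on the foam, the tub at (332,285), the tape at (338,175) and the bottle at (347,120). The side view shows the clamp at (290,305) and the plate at (377,150). I'll enlarge these.

Run:
```python
from h import *
t=load('top0')['frame'];s=load('side0')['frame']
def c(f,x,y,w,h,k): 
    g=cv2.resize(f[y:y+h,x:x+w],None,fx=k,fy=k,interpolation=cv2.INTER_CUBIC); return cv2.convertScaleAbs(g,alpha=1.7,beta=10)
a=c(t,195,160,100,130,4);b=c(t,410,150,100,130,4)   # 400x520 each
cv2.imwrite('pics/m1.png',np.hstack([a,b]))
a=c(s,220,240,150,130,4);b=c(s,340,125,80,50,4) 
z=np.zeros((520,200,3),np.uint8); z2=np.zeros((520,200,3),np.uint8)
cv2.imwrite('pics/m2.png',a);
```

```text
(no output)
```

View pics/m1.png

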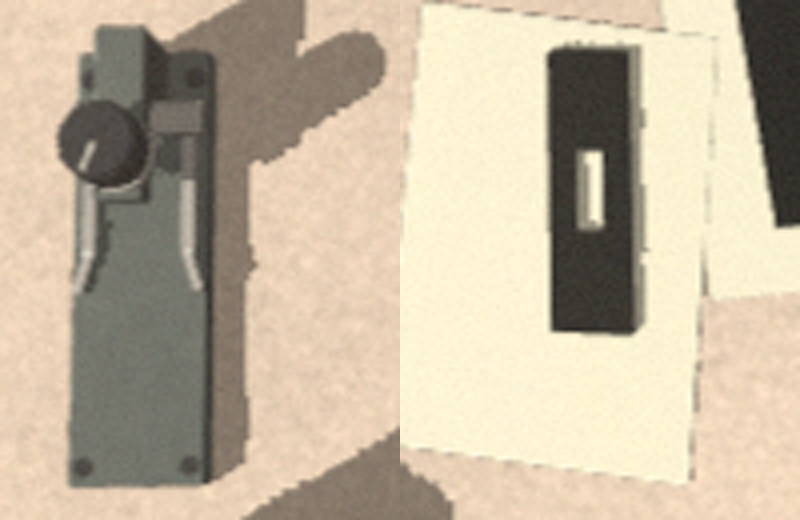

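View pics/m2.png

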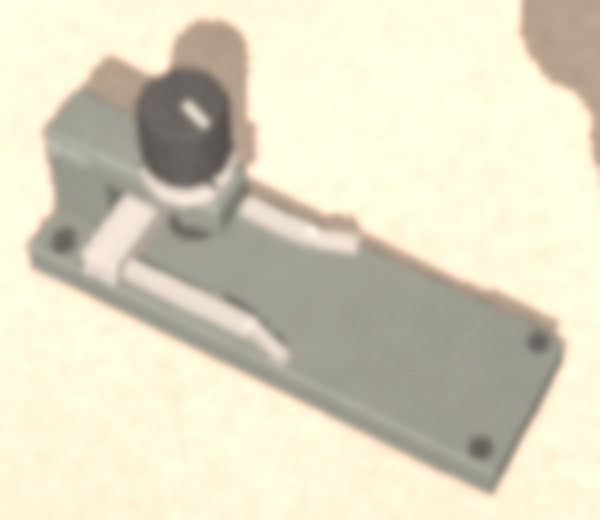

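The crops show these pixel positions (m1 = top view ×4, m2 = side view ×4):

| Item | m1 | m2 |
|---|---|---|
| Bed front corners | (69,486), (205,484) | – |
| Bed bolts | (84,467), (189,465), (195,77) | (538,342), (480,447), (64,240) |
| Knob top centre | (100,143) | (185,103) |
| Plate top corners | (550,50), (628,47), (633,331), (551,331) | – |

Run:
```python
from h import *
t=load('top0');s=load('side0')
A=lambda X,Y:(194.6+X/4,159.6+Y/4); B=lambda X,Y:(409.6+(X-400)/4,149.6+Y/4); C=lambda X,Y:(219.6+X/4,239.6+Y/4)
np.set_printoptions(precision=4,suppress=True)
T=lambda p,q:tri([ray(t,*p),ray(s,*q)])
b1=A(84,467);b2=A(189,465);b3=A(195,77)
for n,p,q in [('boltL',A(84,467),C(538,342)),('boltR',A(189,465),C(480,447)),('boltBR',A(195,77),C(64,240)),
 ('boltLx',A(84,467),C(480,447)),
 ('knob',A(100,143),C(185,93)),('railR',A(197,288),C(283,355)),('railL',A(78,288),C(355,243)),('window',B(591,190),(377,150))]: print(n,T(p,q))
print('bed z.02',[atz(t,*A(*p),.02) for p in [(69,486),(205,484),(210,55),(84,467),(189,465),(195,77)]])
print('rails .026',[atz(t,*A(*p),.026) for p in [(78,288),(197,288),(90,252),(184,250)]])
print('knob .12',atz(t,*A(100,143),.12), atz(s,*C(185,93),.12))
P=[atz(t,*B(*p),.016) for p in [(550,50),(628,47),(633,331),(551,331)]]; print('plate',P,np.mean(P,0))
for i in range(4): print(np.linalg.norm(P[i]-P[i-1]))
print('side',[atz(s,*p,.016) for p in [(352,134),(409,153),(402,166),(344,148)]])
print('others',atz(t,332,285,.03),atz(t,338,175,.02),atz(t,348,108,.13))
```

```text
boltL [0.4633 0.2239 0.0802]
boltR [ 0.4769  0.2037 -0.0511]
boltBR [ 0.6944  0.2087 -0.0495]
boltLx [0.4691 0.2411 0.019 ]
knob [0.618  0.2156 0.1214]
railR [ 0.5755  0.2047 -0.0574]
railL [0.5443 0.227  0.0917]
window [ 0.6337 -0.2594  0.0085]
bed z.02 [array([0.4602, 0.2482, 0.02  ]), array([0.4614, 0.1795, 0.02  ]), array([0.6834, 0.1847, 0.02  ]), array([0.4696, 0.241 , 0.02  ]), array([0.4707, 0.188 , 0.02  ]), array([0.6714, 0.1922, 0.02  ])]
rails .026 [array([0.5595, 0.247 , 0.026 ]), array([0.5596, 0.186 , 0.026 ]), array([0.578 , 0.2417, 0.026 ]), array([0.5791, 0.1934, 0.026 ])]
knob .12 [0.6176 0.2157 0.12  ] [0.6193 0.2148 0.12  ]
plate [array([ 0.7092, -0.2393,  0.016 ]), array([ 0.7109, -0.2807,  0.016 ]), array([ 0.56  , -0.2739,  0.016 ]), array([ 0.5599, -0.2319,  0.016 ])] [ 0.635  -0.2565  0.016 ]
0.1494990612199538
0.04143233222453242
0.15104356660264398
0.042075475213025085
side [array([ 0.7059, -0.2756,  0.016 ]), array([ 0.5611, -0.2783,  0.016 ]), array([ 0.5574, -0.2282,  0.016 ]), array([ 0.6982, -0.2192,  0.016 ])]
others [0.4535 0.0062 0.03  ] [ 0.6799 -0.0073  0.02  ] [ 0.7845 -0.0229  0.13  ]
```

```bash
cat >> h.py <<'E'
from scipy.spatial.transform import Rotation as Ro
def to(x,y,z,psi):
    "print yaw (deg, first) then tool shift mm needed; psi = heading of tool y minus 90 deg"
    o=arm.get_obs(); R=Ro.from_rotvec(o['orientation']).as_matrix()
    p=np.degrees(np.arctan2(R[1,1],R[0,1]))-90
    dy=-(psi-p); R2=R@Ro.from_rotvec([0,0,np.radians(dy)]).as_matrix()
    print('psi %.2f yaw %.2f'%(p,dy),'shift',np.round(R2.T@(np.array([x,y,z])-o['eef_pos'])*1000,1),'t %.2f pos'%o['time_s'],o['eef_pos'].round(4),'F',o['force'].round(1))
E
python3 -c "
from h import *
to(.54,.215,.24,-2.7)"
```

```text
psi -20.33 yaw -17.63 shift [-362.8 -283.6  -16.4] t 0.15 pos [0.1909 0.5154 0.2234] F [-0.6  0.6 -1. ]
```

```bash
python3 -m creep '1 0 0 -4 -4; 1 0 0 -4 -7; 1 0 0 -4 -6.6; 1 -18 -14 -4 0; 1 -36 -28 0 0; 1 -36 -28 0 0; 1 -36 -28 0 0; 1 -36 -28 0 0; 1 -36 -28 0 0; 1 -36 -28 0 0; 1 -36 -28 0 0; 1 -36 -28 0 0; 1 -36 -28 0 0; 1 -20 -17 0 0; 1 0 0 0 0; 1 0 0 0 0'
python3 - <<'E'
from h import *
d=snap('wrist','w1'); to(.58,-.255,.24,-2.7)
cv2.imwrite('pics/w1b.png',cv2.convertScaleAbs(cv2.resize(d['frame'][0:400,80:560],None,fx=1.5,fy=1.5,interpolation=cv2.INTER_CUBIC),alpha=1.5,beta=10))
E
```

```text
time_s: 1.75
eef_pos: [0.539, 0.2157, 0.2396]
orientation: [-0.076, -3.139, -0.0]
force: [0.4, 0.3, 0.1]
width: 0.0942
gripper_force: 0.0
psi -2.71 yaw -0.01 shift [-6.360e+01 -4.689e+02 -3.000e-01] t 1.80 pos [0.5386 0.2164 0.24  ] F [-0.2  0.3  0. ]
```

View pics/w1b.png

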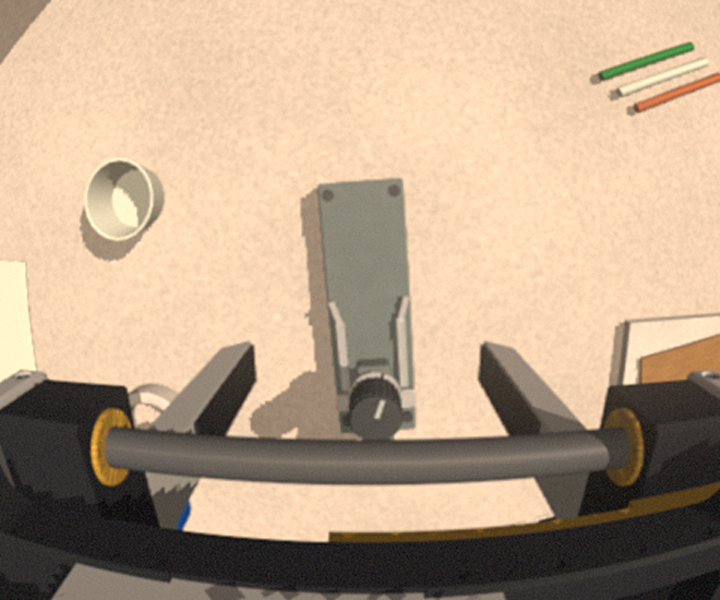

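Wrist view: the clamp's front corners are at (320,187) and (402,180), the bolts at (328,196) and (394,190), the rail ends at (333,304) and (405,297), and the knob top at (377,412).

```bash
python3 -m creep '1 -5 -36 0 0; 1 -6 -44 0 0; 1 -6 -44 0 0; 1 -6 -44 0 0; 1 -6 -44 0 0; 1 -6 -44 0 0; 1 -6 -44 0 0; 1 -6 -44 0 0; 1 -6 -44 0 0; 1 -6 -44 0 0; 1 -5 -37 0 0; 1 0 0 0 0; 1 0 0 0 0'
python3 - <<'E'
from h import *
w=load('w1');t=load('top0'); np.set_printoptions(precision=4,suppress=True)
W=lambda X,Y:(79.8+X/1.5,Y/1.5-.2); A=lambda X,Y:(194.6+X/4,159.6+Y/4)
for n,p,z,q in [('cR',(320,187),.02,(205,484)),('cL',(402,180),.02,(69,486)),('bR',(328,196),.02,(189,465)),('bL',(394,190),.02,(84,467)),('rR',(333,304),.026,(197,288)),('rL',(405,297),.026,(78,288)),('knob',(377,412),.12,(100,143))]:
    print(n,atz(w,*W(*p),z,True),tri([ray(w,*W(*p),True),ray(t,*A(*q))]))
d=snap('wrist','w2'); to(.6,-.255,.1,-2.7)
cv2.imwrite('pics/w2b.png',cv2.convertScaleAbs(cv2.resize(d['frame'][60:310,180:460],None,fx=2.4,fy=2.4,interpolation=cv2.INTER_CUBIC),alpha=1.5,beta=10))
E
```

```text
time_s: 3.1
eef_pos: [0.5809, -0.2545, 0.2401]
orientation: [-0.074, -3.14, -0.002]
force: [-0.4, -0.0, -0.4]
width: 0.0939
gripper_force: 0.0
cR [0.4624 0.1822 0.02  ] [0.4617 0.1812 0.0104]
cL [0.46   0.2488 0.02  ] [0.46   0.249  0.0167]
bR [0.4701 0.1883 0.02  ] [0.4704 0.1882 0.0187]
bL [0.4679 0.2419 0.02  ] [0.4687 0.2422 0.0153]
rR [0.5588 0.1874 0.026 ] [0.5601 0.187  0.0208]
rL [0.5558 0.2472 0.026 ] [0.5593 0.2487 0.016 ]
knob [0.6121 0.2196 0.12  ] [0.6206 0.2197 0.1035]
psi -2.62 yaw 0.08 shift [-19.   -0.4 140.4] t 3.15 pos [ 0.581  -0.2538  0.2404] F [-0.3  1.   0.4]
```

View pics/w2b.png

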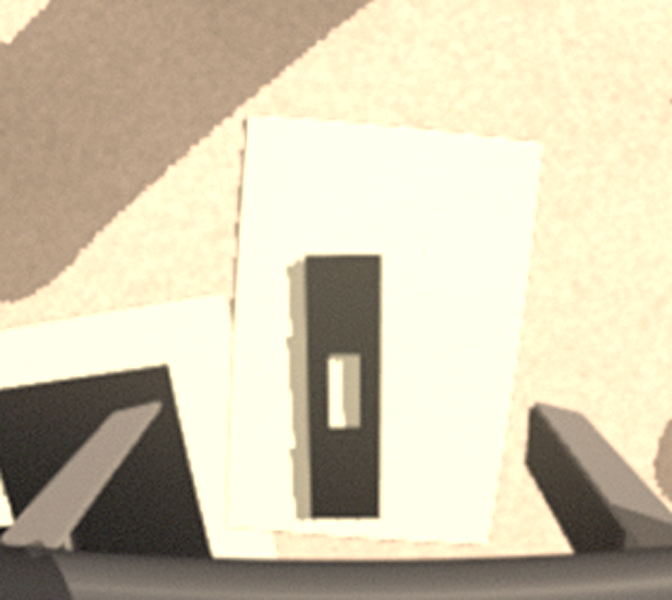

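The wrist camera has the plate's top corners at (307,256), (380,256), (379,516) and (311,516), with the window at (344,391).

Run:
```python
from h import *
w=load('w2');t=load('top0'); np.set_printoptions(precision=4,suppress=True)
W=lambda X,Y:(179.7+X/2.4,Y/2.4+59.7); B=lambda X,Y:(409.6+(X-400)/4,149.6+Y/4)
Q=[(380,256),(307,256),(311,516),(379,516),(344,391)];V=[(551,331),(633,331),(628,47),(550,50),(591,190)]
for p,q in zip(Q,V):
    print(atz(w,*W(*p),.016,True),tri([ray(w,*W(*p),True),ray(t,*B(*q))]))
P=[atz(w,*W(*p),.016,True) for p in Q[:4]]; print(np.mean(P,0))
to(.6,-.2545,.1,-2.7)
```

```text
[ 0.5595 -0.2355  0.016 ] [ 0.5609 -0.2351  0.0052]
[ 0.5577 -0.2733  0.016 ] [ 0.5587 -0.2734  0.0173]
[ 0.7062 -0.2803  0.016 ] [ 0.7113 -0.2819  0.009 ]
[ 0.7081 -0.2413  0.016 ] [ 0.7107 -0.2411  0.0106]
[ 0.6317 -0.2577  0.016 ] [ 0.634  -0.258   0.0109]
[ 0.6329 -0.2576  0.016 ]
psi -2.62 yaw 0.08 shift [-19.    0.1 140.4] t 3.15 pos [ 0.581  -0.2538  0.2404] F [-0.3  1.   0.4]
```

```bash
python3 -m creep '0.7 -4 0 20 0; 0.7 -5 0.5 40 0; 0.7 -5 0.6 40 0; 0.7 -4 0.5 35 0; 0.7 0 0 35 0; 0.7 0 0 25 0; 0.7 0 0 15 0; 0.7 0 0 5 0; 0.7 0 0 0 0; 0.7 0 0 0 0' 25
python3 -c "
from h import *
to(.599,-.2553,.025,-2.7)"
```

```text
time_s: 4.15
eef_pos: [0.6001, -0.2551, 0.0274]
orientation: [0.074, 3.138, -0.002]
force: [0.3, -0.1, 0.5]
width: 0.0659
gripper_force: 0.0
psi -2.69 yaw 0.01 shift [ 1.1 -0.3  2.4] t 4.15 pos [ 0.6001 -0.2551  0.0274] F [ 0.3 -0.1  0.5]
```

```bash
python3 -m creep '0.7 1 0 1.5 0; 0.2 0 0 0 0; 0.2 0 0 0 0; 0.2 0 0 0 0; 0.2 0 0 0 0; 0.2 0 0 0 0; 0.2 0 0 -3 0; 0.2 0 0 -15 0; 0.2 0 0 -40 0; 0.2 0 0 -30 0; 0.2 0 0 0 0' 30
python3 - <<'E'
from h import *
snap('wrist','w3'); snap('side','s3')
to(.45,.214,.11,1.3)
E
```

```text
time_s: 5.25
eef_pos: [0.6011, -0.2563, 0.1193]
orientation: [0.074, 3.129, -0.008]
force: [0.3, -0.1, -0.8]
width: 0.0395
gripper_force: 30.0
psi -2.72 yaw -4.02 shift [137.5 472.1   2.3] t 5.35 pos [ 0.5982 -0.2549  0.1128] F [-0.5 -0.6 -2.1]
```

```bash
python3 -c "
from h import *
to(.437,.2142,.11,1.6)"
```

```text
psi -2.72 yaw -4.32 shift [148.1 473.4   2.2] t 5.35 pos [ 0.5982 -0.2549  0.1128] F [-0.5 -0.6 -2.1]
```

```bash
python3 -m creep '0.2 0 0 0 -2; 0.2 0 0 0 -2.3; 0.2 4 12 0 0; 0.2 8 25 0 0; 0.2 11 36 0 0; 0.2 12 40 0 0; 0.2 12 40 0 0; 0.2 12 40 0 0; 0.2 12 40 0 0; 0.2 12 40 0 0; 0.2 12 40 0 0; 0.2 12 40 0 0; 0.2 12 40 0 0; 0.2 12 36 0 0; 0.2 10 25 0 0; 0.2 5 15 0 0; 0.2 0 4 15 0; 0.2 0 0 20 0; 0.2 0 0 10 0; 0.2 0 0 0 0'
python3 -m creep '0.2 0 0 0 0; 0.2 0 0 0 0'
python3 - <<'E'
from h import *
to(.437,.2142,.062,1.6)
d=snap('wrist','w4'); to(.437,.2142,.062,1.6)
cv2.imwrite('pics/w4b.png',cv2.convertScaleAbs(cv2.resize(d['frame'][100:350,180:480],None,fx=2.4,fy=2.4,interpolation=cv2.INTER_CUBIC),alpha=1.7,beta=20))
snap('top','t4'); snap('side','s4')
E
```

```text
time_s: 7.35
eef_pos: [0.4362, 0.2134, 0.0639]
orientation: [0.043, -3.135, 0.003]
force: [0.0, -0.3, -1.1]
width: 0.0397
gripper_force: 30.0
time_s: 7.55
eef_pos: [0.4395, 0.214, 0.0677]
orientation: [-0.042, 3.14, 0.001]
force: [0.1, -0.2, -1.6]
width: 0.0394
gripper_force: 30.0
psi 1.54 yaw -0.06 shift [2.5 0.2 5.7] t 7.55 pos [0.4395 0.214  0.0677] F [ 0.1 -0.2 -1.6]
psi 1.54 yaw -0.06 shift [2.7 0.2 5.8] t 7.60 pos [0.4397 0.214  0.0678] F [-0.1  0.4 -1.3]
```

View pics/w4b.png

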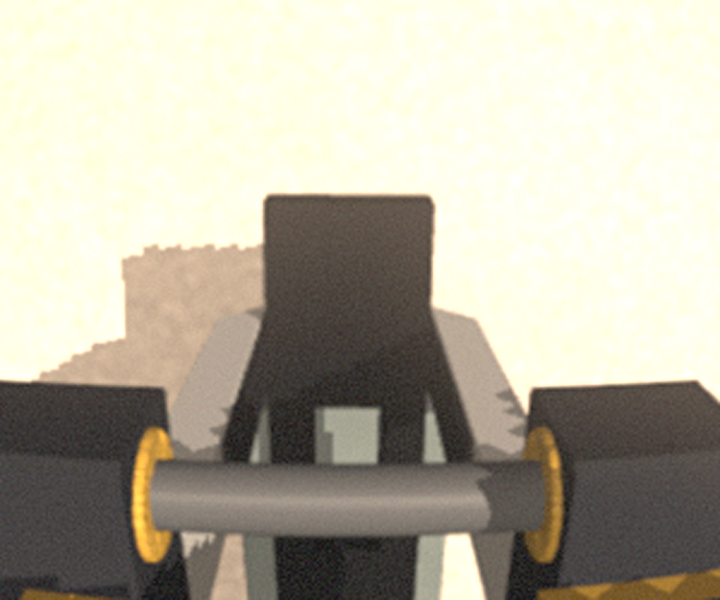

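The plate is held straight and runs over the bed, with its edges at about 268 and 425 at row 450 and the bed edges at about 249 and 448. That puts it centred to about 1 mm. I'll check the top view for alignment with the rails.

Run:
```python
from h import *
t=load('t4')['frame']; w=load('w4')['frame']
a=cv2.resize(t[190:290,195:270],None,fx=6,fy=6,interpolation=cv2.INTER_CUBIC)
b=cv2.resize(w[255:350,260:390],(350,600)[::1] if 0 else (350,256),interpolation=cv2.INTER_CUBIC)
b=cv2.copyMakeBorder(b,0,600-256,0,0,cv2.BORDER_CONSTANT)
cv2.imwrite('pics/m4.png',cv2.convertScaleAbs(np.hstack([a,b]),alpha=2,beta=20))
```

```text
(no output)
```

View pics/m4.png

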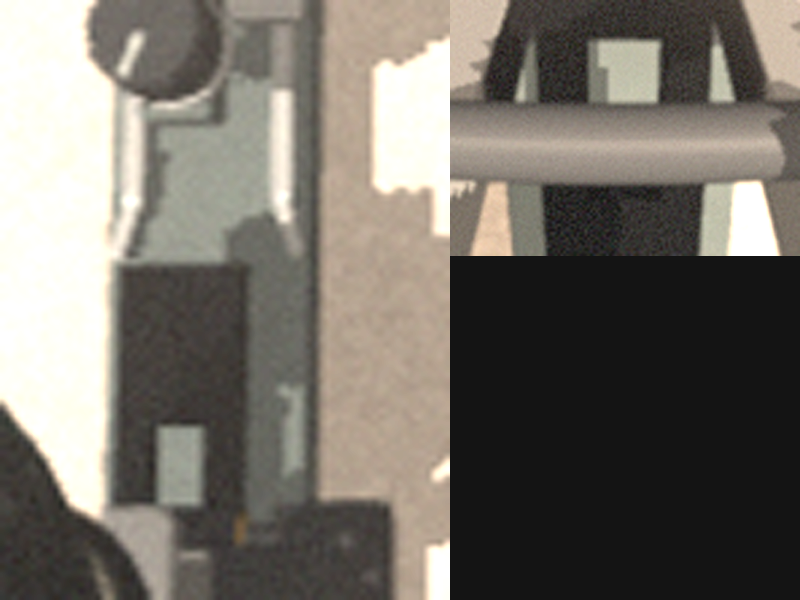

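Top view: the plate's leading corners are at (118,265) and (247,265). The rail inner edges are x = 145 (left) and x = 272 (right) at rows 100–200.

Run:
```python
from h import *
t=load('t4'); np.set_printoptions(precision=4,suppress=True)
A=lambda X,Y:(194.6+X/6,189.6+Y/6)
zt=.0678-.022+.012
for n,p,z in [('pl lead L',(118,265),zt),('lead R',(247,265),zt),('L low',(118,500),zt),('R low',(247,400),zt),('railL',(145,110),.026),('railR',(272,110),.026),('railL bend',(144,200),.026),('railR bend',(272,205),.026)]:
    print(n,atz(t,*A(*p),z))
```

```text
pl lead L [0.5522 0.2382 0.0578]
lead R [0.5522 0.1958 0.0578]
L low [0.4764 0.2344 0.0578]
R low [0.5084 0.194  0.0578]
railL [0.6084 0.2397 0.026 ]
railR [0.6085 0.1959 0.026 ]
railL bend [0.5773 0.2386 0.026 ]
railR bend [0.5757 0.1946 0.026 ]
```

```bash
python3 -m creep '0.2 0 0 4 0; 0.2 0 0 6 0; 0.2 0 0 6 0; 0.2 0 0 4 0; 0.2 0 0 2 0; 0.2 0 0 1 0; 0.2 0 0 0 0; 0.2 0 0 0 0; 0.2 0 0 0 0'
python3 -c "
from h import *
to(.5288,.2168,.042,1.8)"
```

```text
time_s: 8.6
eef_pos: [0.4392, 0.214, 0.0441]
orientation: [-0.043, 3.141, 0.0]
force: [0.3, 0.7, -1.6]
width: 0.0398
gripper_force: 30.0
psi 1.57 yaw -0.23 shift [-89.7  -0.    2.1] t 8.60 pos [0.4392 0.214  0.0441] F [ 0.3  0.7 -1.6]
```

```bash
python3 -m creep '0.2 0 0 1 -0.2; 0.2 0 0 0.5 0; 0.2 0 0 0 0; 0.2 0 0 0 0'; python3 -m creep '0.2 0 0 0.5 0; 0.2 0 0 0 0; 0.2 0 0 0 0'; python3 -m creep '0.2 0 0 0.5 0; 0.2 0 0 0 0; 0.2 0 0 0 0'
```

```text
time_s: 9.0
eef_pos: [0.4389, 0.214, 0.0423]
orientation: [-0.049, 3.141, 0.0]
force: [0.6, 0.2, -1.0]
width: 0.0398
gripper_force: 30.0
time_s: 9.3
eef_pos: [0.4389, 0.2139, 0.0418]
orientation: [0.049, -3.141, -0.0]
force: [0.2, 0.4, -1.4]
width: 0.0396
gripper_force: 30.0
time_s: 9.6
eef_pos: [0.4389, 0.214, 0.0413]
orientation: [0.049, -3.141, -0.0]
force: [0.2, -0.2, -1.2]
width: 0.0396
gripper_force: 30.0
```

```bash
python3 -m creep '0.2 0 0 0.5 0; 0.2 0 0 0 0; 0.2 0 0 0 0'; python3 -m creep '0.2 0 0 0.4 0; 0.2 0 0 0 0; 0.2 0 0 0 0'
```

```text
time_s: 9.9
eef_pos: [0.4389, 0.214, 0.0408]
orientation: [0.049, -3.141, -0.0]
force: [-0.1, 0.3, -2.6]
width: 0.0396
gripper_force: 30.0
time_s: 10.2
eef_pos: [0.439, 0.214, 0.0404]
orientation: [-0.049, 3.141, 0.0]
force: [0.6, 1.2, -1.7]
width: 0.0399
gripper_force: 30.0
```

```bash
python3 -m creep '0.2 0 0 0.4 0; 0.2 -2 0 0 0; 0.2 -4 0 0 0; 0.2 -6 0 0 0; 0.2 -6 0 0 0; 0.2 -4 0 0 0; 0.2 -2 0 0 0; 0.2 0 0 0 0; 0.2 0 0 0 0'
python3 -c "
from h import *
to(.5288,.2168,.040,1.8); print(arm.get_obs()['ft_torque'])"
```

```text
time_s: 11.1
eef_pos: [0.4633, 0.2147, 0.04]
orientation: [-0.049, 3.141, 0.0]
force: [1.2, -0.5, -1.1]
width: 0.0393
gripper_force: 30.0
psi 1.77 yaw -0.03 shift [-65.6   0.1   0.1] t 11.10 pos [0.4633 0.2147 0.04  ] F [ 1.2 -0.5 -1.1]
[ 0.06262793 -0.07853154 -0.03339883]
```

```bash
python3 -m creep '0.2 -2 0 0 0; 0.2 -4 0 0 0; 0.2 -4 0 0 0; 0.2 -4 0 0 0; 0.2 -4 0 0 0; 0.2 -2 0 0 0; 0.2 0 0 0 0; 0.2 0 0 0 0'
python3 -c "
from h import *
to(.5288,.2168,.040,1.8); print(arm.get_obs()['ft_torque'])"
```

```text
time_s: 11.9
eef_pos: [0.4835, 0.2153, 0.04]
orientation: [-0.048, 3.14, 0.0]
force: [0.9, 0.6, -0.6]
width: 0.0394
gripper_force: 30.0
psi 1.77 yaw -0.03 shift [-45.4   0.1   0.1] t 11.90 pos [0.4835 0.2153 0.04  ] F [ 0.9  0.6 -0.6]
[-0.001608   -0.03778962 -0.02775395]
```

```bash
python3 -m creep '0.2 -2 0 0 0; 0.2 -4 0 0 0; 0.2 -5 0 0 0; 0.2 -6 0 0 0; 0.2 -6 0 0 0; 0.2 -5 0 0 0; 0.2 -4 0 0 0; 0.2 -2 0 0 0; 0.2 0 0 0 0; 0.2 0 0 0 0'
python3 -c "
from h import *
to(.5288,.2168,.040,1.8); print(arm.get_obs()['ft_torque'])"
```

```text
time_s: 12.9
eef_pos: [0.5175, 0.2163, 0.04]
orientation: [-0.048, 3.14, 0.0]
force: [0.0, -0.2, 0.6]
width: 0.0398
gripper_force: 30.0
psi 1.77 yaw -0.03 shift [-11.3   0.1   0.1] t 12.90 pos [0.5175 0.2163 0.04  ] F [ 0.  -0.2  0.6]
[-0.03824362 -0.02934316 -0.02216943]
```

```bash
python3 -m creep '0.2 -1 0 0 0; 0.2 -2 0 0 0; 0.2 -2 0 0 0; 0.2 -1 0 0 0; 0.2 0 0 0 0'; for i in 1 ; do python3 -m creep '0.2 -1 0 0 0; 0.2 -1 0 0 0; 0.2 0 0 0 0'; done
```

```text
time_s: 13.4
eef_pos: [0.5231, 0.2166, 0.0401]
orientation: [-0.049, 3.141, 0.0]
force: [-1.2, -0.9, 2.2]
width: 0.0393
gripper_force: 30.0
time_s: 13.7
eef_pos: [0.5251, 0.2166, 0.04]
orientation: [-0.048, 3.141, 0.0]
force: [-3.7, 0.8, 1.8]
width: 0.0395
gripper_force: 30.0
```

```bash
python3 -m creep '0.2 0 0 0 0; 0.2 0 0 0 0'; python3 -m creep '0.2 -0.7 0 0 0; 0.2 0 0 0 0; 0.2 0 0 0 0'
```

```text
time_s: 13.9
eef_pos: [0.5251, 0.2166, 0.04]
orientation: [-0.049, 3.141, 0.0]
force: [-1.2, 0.7, 2.0]
width: 0.0395
gripper_force: 30.0
time_s: 14.2
eef_pos: [0.5251, 0.2166, 0.04]
orientation: [0.049, -3.14, 0.0]
force: [-4.2, -0.4, 3.0]
width: 0.0393
gripper_force: 30.0
```

```bash
python3 -m creep '0.2 -0.7 0 0 0; 0.2 0 0 0 0; 0.2 0 0 0 0'; python3 -m creep '0.2 -0.7 0 0 0; 0.2 0 0 0 0; 0.2 0 0 0 0'
```

```text
time_s: 14.5
eef_pos: [0.5252, 0.2167, 0.04]
orientation: [0.049, -3.139, 0.0]
force: [-6.5, 0.3, 5.5]
width: 0.0399
gripper_force: 30.0
time_s: 14.8
eef_pos: [0.5252, 0.2166, 0.04]
orientation: [0.049, -3.137, 0.0]
force: [-6.9, 0.6, 6.7]
width: 0.0397
gripper_force: 30.0
```

```bash
python3 -m creep '0.2 1.2 0 0 0; 0.2 0 0 0 0; 0.6 0 0 0 0; 0.6 0 0 0 0; 0.6 0 0 0 0; 0.6 0 0 0 0; 0.6 0 0 -5 0; 0.6 0 0 -20 0; 0.6 0 0 -40 0; 0.6 0 0 -50 0; 0.6 0 0 -40 0; 0.6 5 0 -20 0; 0.6 5 0 0 0; 0.6 0 0 0 0; 0.6 0 0 0 0'
python3 - <<'E'
from h import *
d=snap('wrist','w5'); to(.5,.2162,.22,1.8); t=snap('top','t5')['frame']
a=cv2.resize(d['frame'][130:310,230:410],(480,480),interpolation=cv2.INTER_CUBIC)
b=cv2.resize(t[180:300,195:275],(320,480),interpolation=cv2.INTER_CUBIC)
cv2.imwrite('pics/m5.png',cv2.convertScaleAbs(np.hstack([a,b]),alpha=1.8,beta=20))
E
```

```text
time_s: 16.3
eef_pos: [0.5148, 0.216, 0.2126]
orientation: [0.049, -3.138, 0.002]
force: [-0.1, -0.9, -1.1]
width: 0.0564
gripper_force: 0.0
psi 1.77 yaw -0.03 shift [14.9  0.6 -7.5] t 16.35 pos [0.5148 0.216  0.2124] F [ 0.6 -0.3 -0.3]
```

View pics/m5.png

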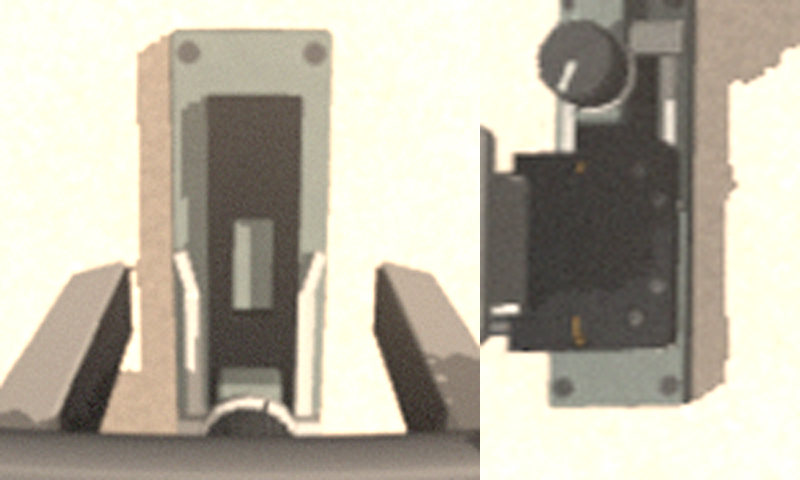

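The plate lies in the channel, against its +y rail side, with its outer end at row 97 and the bed front at row 31. I'll check that it is home and plan the knob.

Run:
```python
from h import *
w=load('w5'); np.set_printoptions(precision=4,suppress=True)
W=lambda X,Y:(229.8+X/2.667,Y/2.667+129.8)
for n,p,z in [('bR',(173,31),.02),('bL',(331,31),.02),('pR',(207,97),.032),('pL',(302,97),.032),('win',(252,265),.032),('boltR',(189,53),.02),('boltL',(315,53),.02),('arm end',(248,370),.055),('stopless rail',(198,300),.026),('railL',(300,300),.026)]: print(n,atz(w,*W(*p),z,True))
o=arm.get_obs();print(o['q'])
to(.6185,.2175,.19,100)
```

```text
bR [0.4605 0.1811 0.02  ]
bL [0.4585 0.2483 0.02  ]
pR [0.4872 0.1969 0.032 ]
pL [0.486  0.2363 0.032 ]
win [0.5596 0.2178 0.032 ]
boltR [0.4698 0.1882 0.02  ]
boltL [0.4682 0.2419 0.02  ]
arm end [0.599  0.2174 0.055 ]
stopless rail [0.5789 0.1942 0.026 ]
railL [0.5775 0.2399 0.026 ]
[ 0.2956  0.1116  1.3674  0.      1.6667 -1.3061]
psi 1.77 yaw -98.23 shift [  16.5 -102.3   22.1] t 16.40 pos [0.515  0.216  0.2125] F [ 0.4 -0.7  0.4]
```

```bash
python3 -m creep '1 0 0 0 -4; 1 0 0 0 -8; 1 0 0 0 -8; 1 0 0 0 -8; 1 0 0 0 -8; 1 0 0 0 -8; 1 0 0 0 -6; 1 0 0 0 -3; 1 0 0 0 0; 1 0 0 0 0'
python3 -c "
from h import *
to(.6185,.218,.107,54.7)"
```

```text
time_s: 17.4
eef_pos: [0.5155, 0.2162, 0.2138]
orientation: [1.442, -2.789, -0.001]
force: [0.1, -0.3, -0.1]
width: 0.0938
gripper_force: 0.0
psi 54.70 yaw 0.00 shift [-61.1 -83.1 106.6] t 17.40 pos [0.5155 0.2162 0.2138] F [ 0.1 -0.3 -0.1]
```

```bash
python3 -m creep '1 -9 -12 0 0; 1 -18 -25 0 0; 1 -18 -25 0 0; 1 -11 -14 0 0; 1 -5 -7 0 0; 1 0 0 10 0; 1 0 0 25 0; 1 0 0 30 0; 1 0 0 25 0; 1 0 0 12 0; 1 0 0 5 0; 1 0 0 0 0; 1 0 0 0 0'
python3 -c "
from h import *
to(.6185,.218,.107,54.7);print(arm.get_obs()['ft_torque'])"
```

```text
time_s: 18.7
eef_pos: [0.6195, 0.2186, 0.1098]
orientation: [-1.444, 2.787, -0.001]
force: [-0.7, -0.5, 0.6]
width: 0.0937
gripper_force: 0.0
psi 54.78 yaw 0.08 shift [1.  0.5 2.8] t 18.70 pos [0.6195 0.2186 0.1098] F [-0.7 -0.5  0.6]
[0.0749524  0.02619139 0.03769918]
```

```bash
python3 -m creep '1 1 0.5 2.8 0; 0.3 0 0 0 0; 0.3 0 0 0 0; 0.3 0 0 0 0; 0.3 0 0 0 0; 0.3 0 0 0 0; 0.3 0 0 0 0' 8
python3 -c "
from h import *
to(.6185,.218,.107,54.7);o=arm.get_obs();R=Ro.from_rotvec(o['orientation']).as_matrix();print('Ftool',R.T@o['force'],o['ft_torque'],o['width'])"
```

```text
time_s: 19.4
eef_pos: [0.6178, 0.2177, 0.1052]
orientation: [1.445, -2.789, -0.0]
force: [-0.1, 0.3, -0.8]
width: 0.0492
gripper_force: 0.0
psi 54.77 yaw 0.07 shift [-0.6 -0.4 -1.8] t 19.40 pos [0.6178 0.2177 0.1052] F [-0.1  0.3 -0.8]
Ftool [-0.21304261  0.22062953  0.78701577] [ 0.08645581  0.0239034  -0.05125959] 0.049200352240368686
```

```bash
python3 -m creep '0.3 0 0 -1.5 0; 0.3 0 0 0 0; 0.3 0 0 0 0; 0.3 0 0 0 0; 0.3 0 0 0 0; 0.3 0 0 0 0' 8
python3 -c "
from h import *
to(.6185,.218,.107,54.7);o=arm.get_obs();R=Ro.from_rotvec(o['orientation']).as_matrix();print('Ftool',R.T@o['force'],o['ft_torque'],o['width'])"
```

```text
time_s: 20.0
eef_pos: [0.6185, 0.2173, 0.107]
orientation: [-1.444, 2.789, -0.002]
force: [3.2, -0.9, 0.2]
width: 0.0357
gripper_force: 8.0
psi 54.75 yaw 0.05 shift [-0.6  0.4  0. ] t 20.00 pos [0.6185 0.2173 0.107 ] F [ 3.2 -0.9  0.2]
Ftool [-1.1211543  -3.15812093 -0.16022911] [-0.30928329 -0.47022867  0.01611823] 0.03571279718872107
```

```bash
cat > st.py <<'E'
from h import *
o=arm.get_obs();R=Ro.from_rotvec(o['orientation']).as_matrix()
print('t %.2f psi %.2f'%(o['time_s'],np.degrees(np.arctan2(R[1,1],R[0,1]))-90),'Ftool',(R.T@o['force']).round(1),'T',o['ft_torque'].round(3),'q6 %.3f w %.4f'%(o['q'][5],o['width']),o['eef_pos'].round(4))
E
python3 -m creep '0.3 0 -1 0 0; 0.3 0 0 0 0; 0.3 0 0 0 0' 50; python3 st.py
python3 -m creep '0.3 0 0 0 4; 0.3 0 0 0 5; 0.3 0 0 0 0' | head -1; python3 st.py
```

```text
time_s: 20.3
eef_pos: [0.6185, 0.2173, 0.107]
orientation: [-1.445, 2.789, 0.001]
force: [1.2, -1.8, 1.4]
width: 0.0357
gripper_force: 50.0
t 20.30 psi 54.77 Ftool [ 0.8 -2.1 -1.4] T [-0.161 -0.078 -0.052] q6 -2.276 w 0.0357 [0.6185 0.2173 0.107 ]
time_s: 20.6
t 20.60 psi 45.78 Ftool [ 0.1 -1.1 -2.3] T [-0.113 -0.048 -0.183] q6 -2.118 w 0.0353 [0.6185 0.2174 0.107 ]
```

```bash
python3 -m creep '0.3 0 0 0 5; 0.3 0 0 0 7; 0.3 0 0 0 7; 0.3 0 0 0 7; 0.3 0 0 0 7; 0.3 0 0 0 5; 0.3 0 0 0 0' | head -1; python3 st.py; python3 -m creep '0.3 0 0 0 4; 0.3 0 0 0 4'| head -1; python3 st.py;  python3 -m creep '0.3 0 0 0 4; 0.3 0 0 0 4'| head -1; python3 st.py
```

```text
time_s: 21.3
t 21.30 psi 7.87 Ftool [-0.5 -1.4 -2.9] T [-0.093 -0.059 -0.206] q6 -1.457 w 0.0354 [0.6185 0.2175 0.107 ]
time_s: 21.5
t 21.50 psi -0.15 Ftool [-1.4 -1.  -2.9] T [-0.067 -0.081  0.213] q6 -1.317 w 0.0354 [0.6185 0.2175 0.107 ]
time_s: 21.7
t 21.70 psi -8.15 Ftool [ 0.9  0.3 -3.6] T [-0.09  -0.089  0.212] q6 -1.177 w 0.0355 [0.6185 0.2176 0.107 ]
```

```bash
for i in 1; do python3 -m creep '0.3 0 0 0 4; 0.3 0 0 0 4'| head -1; python3 st.py; python3 -m creep '0.3 0 0 0 4; 0.3 0 0 0 4'| head -1; python3 st.py;  python3 -m creep '0.3 0 0 0 4; 0.3 0 0 0 4'| head -1; python3 st.py; done
```

```text
time_s: 21.9
t 21.90 psi -16.13 Ftool [-1.4 -0.2 -3. ] T [-0.044 -0.124  0.344] q6 -1.038 w 0.0350 [0.6185 0.2176 0.107 ]
time_s: 22.1
t 22.10 psi -24.12 Ftool [-0.7 -0.  -2.8] T [-0.03  -0.085  0.379] q6 -0.898 w 0.0356 [0.6185 0.2176 0.107 ]
time_s: 22.3
t 22.30 psi -32.12 Ftool [-1.  -0.4 -1.9] T [-0.087 -0.153  0.3  ] q6 -0.759 w 0.0355 [0.6186 0.2176 0.107 ]
```

```bash
for i in 1; do python3 -m creep '0.3 0 0 0 4'| head -1; python3 st.py; python3 -m creep '0.3 0 0 0 4'| head -1; python3 st.py;  python3 -m creep '0.3 0 0 0 4'| head -1; python3 st.py; python3 -m creep '0.3 0 0 0 4'| head -1; python3 st.py; python3 -m creep '0.3 0 0 0 4'| head -1; python3 st.py; done
```

```text
time_s: 22.4
t 22.40 psi -36.13 Ftool [-0.3  0.5 -2.5] T [-0.078 -0.15   0.206] q6 -0.689 w 0.0356 [0.6186 0.2176 0.107 ]
time_s: 22.5
t 22.50 psi -40.14 Ftool [ 0.   1.2 -2.8] T [-0.097 -0.13   0.206] q6 -0.619 w 0.0353 [0.6186 0.2177 0.107 ]
time_s: 22.6
t 22.60 psi -44.15 Ftool [-1.2 -0.  -2.9] T [-0.08  -0.202  0.2  ] q6 -0.549 w 0.0354 [0.6186 0.2177 0.107 ]
time_s: 22.7
t 22.70 psi -48.14 Ftool [ 0.1  0.3 -1.8] T [-0.024 -0.157  0.265] q6 -0.479 w 0.0352 [0.6186 0.2177 0.107 ]
time_s: 22.8
t 22.80 psi -52.13 Ftool [-1.1  0.7 -2.4] T [-0.071 -0.235  0.342] q6 -0.409 w 0.0349 [0.6186 0.2177 0.107 ]
```

```bash
for i in 1; do python3 -m creep '0.3 0 0 0 4'| head -1; python3 st.py; python3 -m creep '0.3 0 0 0 4'| head -1; python3 st.py;  python3 -m creep '0.3 0 0 0 4'| head -1; python3 st.py; python3 -m creep '0.3 0 0 0 3'| head -1; python3 st.py; done
```

```text
time_s: 22.9
t 22.90 psi -56.12 Ftool [-1.  -0.3 -2.5] T [-0.093 -0.248  0.394] q6 -0.340 w 0.0354 [0.6187 0.2177 0.107 ]
time_s: 23.0
t 23.00 psi -60.12 Ftool [-1.2  0.4 -3.3] T [-0.125 -0.18   0.47 ] q6 -0.270 w 0.0349 [0.6187 0.2177 0.107 ]
time_s: 23.1
t 23.10 psi -64.13 Ftool [-1.3  0.3 -2.7] T [-0.117 -0.222  0.261] q6 -0.200 w 0.0353 [0.6187 0.2177 0.107 ]
time_s: 23.2
t 23.20 psi -67.11 Ftool [-0.6 -0.1 -2. ] T [-0.12  -0.203  0.202] q6 -0.148 w 0.0352 [0.6187 0.2177 0.107 ]
```

Two clicks are clear: the torque peaked near psi −28 and −60, each time falling to about 0.2. I'll let go, rise and check.

```bash
python3 -m creep '0.3 0 0 0 0; 1 0 0 0 0; 1 0 0 0 0; 1 0 0 0 0; 1 0 0 0 0; 1 0 0 0 0; 1 0 0 -10 0; 1 0 0 -25 0; 1 0 0 -40 0; 1 0 0 -40 0; 1 0 0 -15 0; 1 0 0 0 0' | head -2
python3 -c "
from h import *
to(.45,.1,.23,1.8)"
```

```text
time_s: 24.4
eef_pos: [0.6199, 0.2175, 0.2409]
psi -67.22 yaw -69.02 shift [ 173.6 -112.1    9.4] t 24.40 pos [0.6199 0.2175 0.2409] F [ 0.3  0.1 -0.6]
```

```bash
python3 -m creep '1 8 -20 0 0; 1 16 -39 0 0; 1 16 -39 0 0; 1 16 -39 0 0; 1 8 -20 0 0; 1 0 0 0 0; 1 0 0 0 0' | head -2
python3 - <<'E'
from h import *
t=snap('top','t6')['frame']; s=snap('side','s6')['frame']
a=cv2.resize(t[160:290,195:275],(320,520),interpolation=cv2.INTER_CUBIC)
b=cv2.resize(s[235:375,220:370],(480,448),interpolation=cv2.INTER_CUBIC); b=cv2.copyMakeBorder(b,0,72,0,0,cv2.BORDER_CONSTANT)
cv2.imwrite('pics/m6.png',cv2.convertScaleAbs(np.hstack([a,b]),alpha=1.8,beta=20))
z=load('top0')['frame']
for n,(x,y,w,h) in dict(tub=(312,265,40,40),tape=(315,152,48,46),bottle=(330,98,34,44)).items(): print(n,np.abs(t[y:y+h,x:x+w].astype(int)-z[y:y+h,x:x+w]).mean())
E
```

```text
time_s: 25.1
eef_pos: [0.4486, 0.2152, 0.2349]
tub 45.16458333333333
tape 18.23082729468599
bottle 10.53698752228164
```

View pics/m6.png

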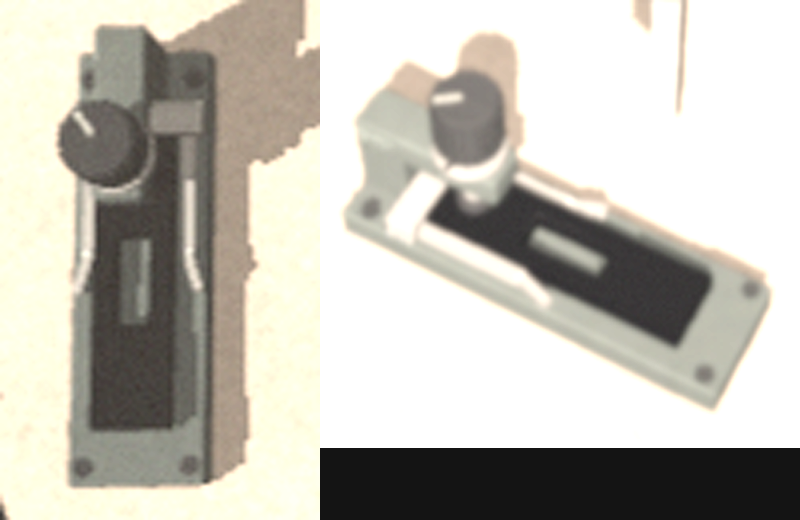

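Final view: the plate is between the rails with its end at the stop, at about (430,215) in the side part. The pad sits on it, the knob has turned, and the plate's outer end is at row 430 against the bed front at row 486. One numeric check before handing in, covering the bystanders too.

Run:
```python
from h import *
t=load('t6');A=lambda X,Y:(194.6+X/4,159.6+Y/4)
print([atz(t,*A(*p),z).round(4) for p,z in [((90,430),.032),((173,428),.032),((69,486),.02),((205,484),.02)]])
a=load('s6')['frame'];z=load('side0')['frame']
g=lambda f:cv2.Canny(f,60,150)
tz=load('top0')['frame'];t6=t['frame']
for n,A0,B0,(x,y,w,h) in [('tub',tz,t6,(314,267,36,36)),('tape',tz,t6,(317,154,42,42)),('bottle',tz,t6,(332,98,30,42)),('bottle s',z,a,(248,140,34,60)),('tape s',z,a,(284,190,42,40))]:
    r=cv2.matchTemplate(B0[y-8:y+h+8,x-8:x+w+8],A0[y:y+h,x:x+w],cv2.TM_CCOEFF_NORMED); _,m,_,l=cv2.minMaxLoc(r); print(n,m,l[0]-8,l[1]-8)
```

```text
[array([0.4879, 0.2359, 0.032 ]), array([0.489 , 0.1944, 0.032 ]), array([0.4602, 0.2482, 0.02  ]), array([0.4614, 0.1795, 0.02  ])]
tub 0.4485018849372864 0 0
tape 0.6484573483467102 0 0
bottle 0.9983840584754944 0 0
bottle s 0.9998344779014587 0 0
tape s 0.18713846802711487 -3 -2
```

```bash
python3 -c "
from bench import arm
print(arm.job_done())"
```

```text
the job is handed in; nothing more can be done
None
```

The job is handed in: the plate is home against the stop to within about 1 mm and clamped with two ratchet clicks. The arm has let go and is clear, and the final images show no shift of the tub, bottle or tape, though shadow and the gripper made the tub and tape matches weak.

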